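# Restart the board tester after a trip

## Robot

A 6-joint arm with a two-finger parallel gripper is mounted at the origin on a cart in front of the work surface, level with it; the furniture and walls round the work are solid. World frame = base frame: x ahead of the robot, y to its left, z up, the work surface at z = 0. Lengths are in m, angles in rad, forces in N, time in s.
With the tool pointing down it reaches from about 0.375 to 0.825 m from the base axis. Payload 5.5 kg.
Tool frame: the origin (TCP) lies at the very end of the fingers, on their centre line; the grasp point (between the pads) lies 19 mm behind it; z points along the fingers, y is the line along which they close (so a half turn about z gives the same grasp; the last joint's range is limited). The gripper opens to 85 mm and grips with 20 to 120 N. Pads are 22 mm wide; open, the fingers measure 114 mm over their backs; the gripper's body (76 mm by 85 mm) begins 54 mm behind the grasp point. The pads swing forward as they close: fully open they stand 13 mm farther back than shut.
Start: joints at [1.121, 0.314, -0.047, 1.21, 0, 1.571], TCP at [0.261, 0.54, 0.231] pointing down, gripper open.
Joint ranges: [-2.67, 2.67], [-0.69, 1.73], [-1.03, 1.25], [-2.08, 2.16], [-1.42, 1.45], [-3.14, 3.14]. Speed limits (rad/s): [2.39, 2.39, 3.01, 3.14, 3.14, 3.14].

## Interface

Orientations are given as a rotation vector (axis times angle).
In Python, from workcell import readout, get_image, calibration, ticket gives the robot as it stands. The module is installed in compiled form; this text tells all that it offers.
- The arm moves only by the shell command python3 -m pendant 'ROWS'. ROWS is a JSON object of lists of equal length, an entry for each row: "translation": the shift along the tool's x, y, z in mm, a list of three; "angular": the turn, a rotation vector about the tool's x, y, z in rad, a list of three; "jaw": the finger opening in mm, from 0 to 85.4. In form: {"translation": [[x, y, z], ...], "angular": [[wx, wy, wz], ...], "jaw": [jaw, ...]}. A call has 1 to 8 rows; each row is the pose to reach, as a shift and turn from the pose commanded when the call began, along the tool's axes at that moment; what a row does not reach only later rows make up. A row lasts 1/8 s, in which the tool goes at most 62.5 mm and 10.7 degrees, less where a joint would pass 70% of its speed; a pose out of reach is approached as far as the arm can. A call with a gripper value outside its range is refused whole. The fingers move at their own pace and stop on an object; the grip force is fixed at half the most. Time passes only in rows, so rows that repeat a pose let the fingers close. It gives the time, the measured TCP pose, the force, the opening and the grip force at its end, in the units of the state.
- readout.read_state(): the state, without advancing time (a new reading comes with each control period).
- get_image(name): name is "scene" or "top" or "wrist"; returns the picture (384x512x3 uint8, red, green, blue); there is no depth.
- calibration(name): a dict with "camera_matrix" (3x3 intrinsics, pixels), "extrinsics" (4x4, takes a point from camera to world coordinates). Camera axes: x right, y down, z forward; pixel columns grow to the right and rows downward; lengths in m; the calibration is good to about 2 mm. A picture is of the moment at which its call begins: read the wrist's pose just before it. calibration takes no time and is no camera call; for the wrist camera it gives the pose at the moment of the call.
- ticket.finish_job(): hands the job in; it is judged then, once.
The state is a dict: "clock": time; "q": joint angles; "qvel": joint speeds; "joint_efforts": joint torques, N m; "ee_pos": TCP position; "eef_rot": TCP orientation; "contact_force": force on the tool from outside, world axes, zero at the start; "torque": the same for the moment, N m; "gripper_width": finger opening in m; "grip_force": force on a finger pad.
Only numpy, scipy, OpenCV 4.12 (cv2) and the standard library are available. Lean on these libraries where they do the work, as an engineer would, in place of code of your own. Each camera call takes 0.05 s, during which the arm holds its last target. There are 200 camera calls.

## Task

Bring the board tester back up using only the closed fingertips: press the blue reset key all the way down and let it go, then push the black rocker on the power box fully over to ON by pressing down its half with the white bar, then press the green start key all the way down, keep it down for two seconds and let it go. Do not press the red stop key, do not press green while the power is off or blue once it is on, and leave the board in its nest and the loose things on the bench where they are, with nothing picked up.

Things in the scene. Friction and masses are not known exactly. Their poses are not given: they have to be found in the camera images.
- tester: the board tester: a low grey box with a black deck, fixed to the bench, 150 mm (its x) by 190 mm (its y), deck 40 mm above the bench. Origin under its centre, z up. Along its front (its x = -45 mm) stand three keys, blue, green and red, 60 mm apart (its y = -60, 0, +60 mm), in any order; behind them (its x = +33 mm) is a white-rimmed nest, 7 mm high, with a green circuit board
- blue_key_top (a point): centre of the pressing face of the blue push key (reset): a round key 30 mm across in a grey housing, on the tester's deck. At rest the face is 63 mm above the bench. Closed fingertips pressed straight down on it move it 7 mm to its stop; it starts to move at 1.5 N, bottoms at 5 N and springs back when let go
- blue_key (a joint): travel of the blue key in m: 0 at rest, 0.007 fully down
- green_key_top (a point): centre of the pressing face of the green push key (start): a round key 30 mm across in a grey housing, on the tester's deck. At rest the face is 63 mm above the bench. Closed fingertips pressed straight down on it move it 7 mm to its stop; it starts to move at 1.5 N, bottoms at 5 N and springs back when let go
- green_key (a joint): travel of the green key in m: 0 at rest, 0.007 fully down
- red_key_top (a point): centre of the pressing face of the red push key (stop; not to be pressed): a round key 30 mm across in a grey housing, on the tester's deck. At rest the face is 63 mm above the bench. Closed fingertips pressed straight down on it move it 7 mm to its stop; it starts to move at 1.5 N, bottoms at 5 N and springs back when let go
- red_key (a joint): travel of the red key in m: 0 at rest, 0.007 fully down
- power_box: the power box: a grey box 110 mm (its x) by 64 mm (its y), 24 mm high, fixed to the bench, at any yaw, with a thin bright frame (top 27 mm above the bench) round a black rocker. Origin under its centre, z up
- rocker_marked_half (a point): point on top of the rocker at the white bar (28 x 12 mm, across the rocker), 22 mm from the pivot, on the half to be pressed down for ON (towards the power box's +x). OFF: this half tilted up by 0.21 rad, the point about 41 mm above the bench; ON: tilted down by 0.21 rad, about 32 mm. Pressing straight down here takes 2 to 6 N until it meets its stop
- rocker_plain_half (a point): the same point on the rocker's plain half (towards the power box's -x). The rocker is a flat paddle 64 mm long (along the box's x), 34 mm wide; its pivot is 32 mm above the bench over the box's centre, its top face 5 mm above the pivot
- rocker (a joint): rocker angle in rad: 0 is OFF (white-bar half up), 0.42 is fully ON (white-bar half down); it starts at or close to OFF, has friction but no spring, and stays where it is left
- board: green circuit board, 61 x 91 x 12 mm, lying loose in the tester's nest; origin at the centre of its underside. Not to be moved
- cup_screws: white cup of screws, 58 mm across, 26 mm high, loose on the bench just behind the tester; origin at the centre of its underside. Not to be moved
- tape_roll: amber roll of tape lying flat, 62 mm across, 19 mm high, loose on the bench beyond the power box; origin at the centre of its underside. Not to be moved

How it is judged:
On the way, in this order (a step that is already met when the one before it is completed fails the run):
1. the blue reset key is pressed down (over 5 mm) with the rocker still off (value of joint blue_key above 0.005 m and value of joint rocker below 0.12 rad), for 0.1 s.
2. the blue key has been let go (value of joint blue_key below 0.0015 m), for 0.1 s.
3. the rocker is pushed over to ON (over 0.34 rad) (value of joint rocker above 0.34 rad), for 0.1 s.
4. the green start key is held down (over 5 mm) for 1.5 s (value of joint green_key above 0.005 m and value of joint rocker above 0.34 rad), for 1.5 s.
At the end, for the whole second after the job is handed in: The rocker is ON (over 0.34 rad), all three keys are up again (under 1.5 mm), the board is within 8 mm and the cup and the tape roll within 15 mm of where they began, all at rest (value of joint rocker above 0.34 rad and value of joint each of blue_key, green_key, red_key below 0.0015 m and not (distance of board from where it was at the start of the episode above 0.008 m) and not (distance of cup_screws from where it was at the start of the episode above 0.015 m) and not (distance of tape_roll from where it was at the start of the episode above 0.015 m) and linear speed of each of board, cup_screws, tape_roll below 0.02 m/s); the robot touches nothing.
It fails at once if the red stop key is pressed (over 2.5 mm) (value of joint red_key above 0.0025 m).
It fails at once if the green key is pressed (over 2.5 mm) while the power is off (value of joint green_key above 0.0025 m and value of joint rocker below 0.3 rad).
It fails at once if the blue key is pressed (over 2.5 mm) once the power is on (value of joint blue_key above 0.0025 m and value of joint rocker above 0.3 rad).
It fails at once if the board is moved by more than 8 mm (distance of board from where it was at the start of the episode above 0.008 m).
It fails at once if the cup or the tape roll is moved by more than 15 mm (distance of any of cup_screws, tape_roll from where it was at the start of the episode above 0.015 m).
It also fails if it takes over 45 s, if anything falls off the work surface, if the arm or the gripper's body presses on something with over 40 N, if the wrist force passes 120 N, or if a joint passes its speed limit or range.

## Working session

There is one attempt and no reset: what is moved stays moved. The work goes in short steps, Python scripts to look and compute and a shell command to move; the robot and the scene stay as the last step left them, time stands still between calls to the robot, and variables do not carry over. Pictures are saved under pics/ and viewed, at most 10 in all, crops included, and the job is handed in when it is done.

```bash
mkdir -p pics; python3 - <<'E'
from workcell import readout,get_image,calibration
import cv2,numpy as np
s=readout.read_state();print(s)
for n in("top","scene"):
    im=get_image(n);cv2.imwrite(f"pics/{n}0.png",im[:,:,::-1]);c=calibration(n);print(n,np.round(c["camera_matrix"],1).tolist(),np.round(c["extrinsics"],3).tolist())
E
```

```text
{'clock': 0.0, 'q': array([ 1.12098149e+00,  3.14232566e-01, -4.80860926e-02,  1.21018526e+00,
       -3.08135441e-05,  1.57075639e+00]), 'qvel': array([ 0.00129193,  0.00068421, -0.00077651, -0.00018952, -0.00076451,
       -0.00033957]), 'joint_efforts': array([ 9.19237755e-04, -5.39584565e+01,  3.39752984e+01,  1.89404417e-02,
        3.42274552e-04, -4.48931132e-06]), 'ee_pos': array([0.26063762, 0.53979261, 0.23042756]), 'eef_rot': array([-7.00486108e-01, -3.06214183e+00,  2.62521919e-03]), 'contact_force': array([-0.83849184,  0.25942682, -0.37759703]), 'torque': array([-0.01231629, -0.01933774,  0.0211052 ]), 'grip_force': 0.0, 'gripper_width': 0.08532319844935168}
top [[374.4, 0.0, 253.2], [0.0, 374.4, 198.9], [0.0, 0.0, 1.0]] [[-0.003, -0.992, 0.125, 0.448], [-1.0, -0.001, -0.031, -0.196], [0.03, -0.125, -0.992, 0.9], [0.0, 0.0, 0.0, 1.0]]
scene [[413.3, 0.0, 261.9], [0.0, 413.3, 193.4], [0.0, 0.0, 1.0]] [[-0.904, -0.274, 0.328, 0.272], [-0.427, 0.588, -0.687, 0.395], [-0.005, -0.761, -0.649, 0.641], [0.0, 0.0, 0.0, 1.0]]
```

View pics/top0.png

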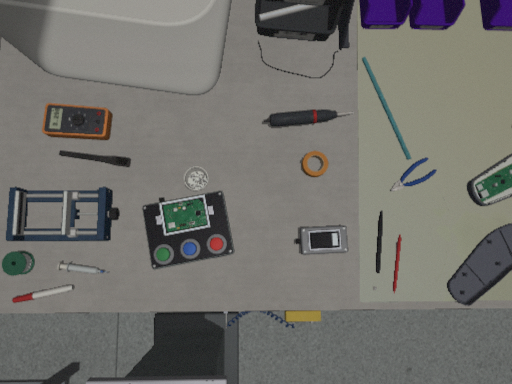

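View pics/scene0.png

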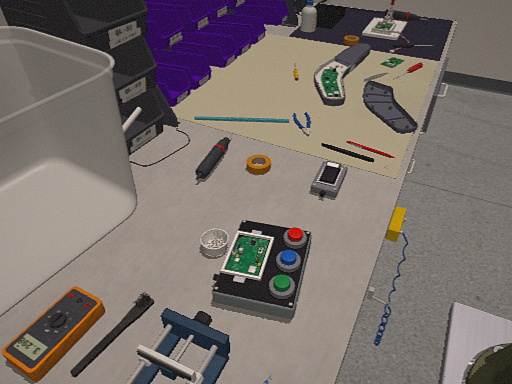

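The top view shows the keys green (163,254), blue (190,249) and red (216,243), the power box at (323,240), the tape at (315,164) and the cup at (196,178). Next I'll measure these and zoom in on the rocker.

```bash
cat >h.py <<'E'
import cv2,numpy as np
from workcell import readout,get_image,calibration
def ray(c,px,z):
    K,T=c["camera_matrix"],c["extrinsics"]
    d=T[:3,:3]@np.linalg.solve(K,[px[0],px[1],1.]);o=T[:3,3]
    return o+d*(z-o[2])/d[2]
def blobs(im,lo,hi,amin=30,roi=None):
    m=cv2.inRange(cv2.cvtColor(im,cv2.COLOR_RGB2HSV),np.array(lo),np.array(hi))
    if roi:
        k=np.zeros_like(m);x0,y0,x1,y1=roi;k[y0:y1,x0:x1]=1;m=m*k
    n,_,st,ce=cv2.connectedComponentsWithStats(m)
    return [(int(st[i,4]),ce[i]) for i in range(1,n) if st[i,4]>=amin]
E
python3 - <<'E'
from h import *
for n,rois in (("top",((145,230,235,270),(303,228,343,252))),("scene",((265,222,312,300),(310,160,350,195)))):
    im=cv2.imread(f"pics/{n}0.png")[:,:,::-1].copy();c=calibration(n)
    for k,lo,hi in(("green",(45,100,50),(80,255,255)),("blue",(100,120,50),(130,255,255)),("red",(0,150,80),(8,255,255)),("red2",(172,150,80),(180,255,255))):
        for a,p in blobs(im,lo,hi,20,rois[0]): print(n,k,a,p.round(1),ray(c,p,.063).round(4))
    for a,p in blobs(im,(0,0,200),(180,60,255),8,rois[1]): print(n,"white",a,p.round(1),ray(c,p,.041).round(4))
    x0,y0,x1,y1=rois[1]
    cv2.imwrite(f"pics/z_{n}.png",cv2.resize(im[y0-5:y1+5,x0-10:x1+10,::-1],(480,320),interpolation=cv2.INTER_CUBIC))
a=[cv2.imread(f"pics/z_{n}.png") for n in("top","scene")]
cv2.imwrite("pics/rock.png",cv2.resize(np.hstack(a),(800,300)))
E
```

```text
top green 131 [162.6 253.9] [ 0.432  -0.0222  0.063 ]
top blue 128 [189.2 248.3] [ 0.4439 -0.0802  0.063 ]
top red 123 [215.9 243.4] [ 0.4545 -0.1387  0.063 ]
scene green 227 [281.5 282.5] [ 0.433  -0.0186  0.063 ]
scene blue 196 [288.1 256.9] [ 0.4449 -0.0765  0.063 ]
scene red 157 [294.8 233.9] [ 0.4554 -0.1359  0.063 ]
scene white 36 [332.3 164.2] [ 0.467  -0.4133  0.041 ]
```

View pics/rock.png

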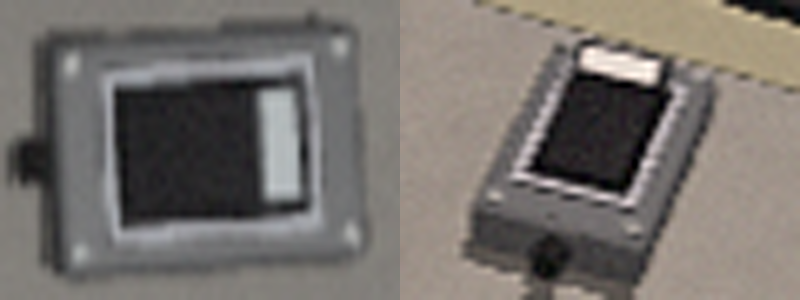

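The white bar is on the box's right (-y) half. First move: go above the blue key, close the fingers, and turn the tool so its x lines up with world +y and its y with world +x.

```bash
python3 -m pendant '{"translation":[[-54,-60,4],[-108,-119,8],[-163,-179,12],[-217,-238,16],[-271,-298,20],[-326,-357,24],[-380,-417,27],[-434,-477,30]],"angular":[[0,0,0.14],[0,0,0.28],[0,0,0.42],[0,0,0.56],[0,0,0.7],[0,0,0.84],[0,0,0.98],[0,0,1.122]],"jaw":[0,0,0,0,0,0,0,0]}'
python3 - <<'E'
from h import *
from scipy.spatial.transform import Rotation as R
s=readout.read_state();print(s["clock"],s["q"].round(2),s["ee_pos"],R.from_rotvec(s["eef_rot"]).as_matrix().round(3).tolist(),s["gripper_width"])
c=calibration("top");print(ray(c,(334.8,239.4),.041))
E
```

```text
clock: 1.1
ee_pos: [0.4033, 0.0597, 0.2073]
eef_rot: [2.227, 2.215, 0.001]
contact_force: [1.3, 1.2, -1.3]
gripper_width: 0.0
grip_force: 0.0
1.1 [ 0.15 -0.04 -0.51  1.1   0.    1.72] [0.40328906 0.05967439 0.20726109] [[0.005, 1.0, 0.0], [1.0, -0.005, 0.0], [0.0, 0.0, -1.0]] 6.824371071461183e-06
[ 0.46300795 -0.4095086   0.041     ]
```

```bash
python3 -m pendant '{"translation":[[-46,14,0],[-92,28,0],[-138,41,20],[-138,41,60],[-138,41,87],[-138,41,107],[-138,41,107],[-138,41,107]],"angular":[[0,0,0],[0,0,0],[0,0,0],[0,0,0],[0,0,0],[0,0,0],[0,0,0],[0,0,0]],"jaw":[0,0,0,0,0,0,0,0]}'
python3 - <<'E'
from h import *
im=get_image("wrist");c=calibration("wrist");print(readout.read_state()["ee_pos"])
cv2.imwrite("pics/w1.png",im[:,:,::-1])
for k,lo,hi in(("green",(45,100,50),(80,255,255)),("blue",(100,120,50),(130,255,255)),("red",(0,150,80),(8,255,255))):
    for a,p in blobs(im,lo,hi,300): print(k,a,p.round(1),ray(c,p,.063).round(4))
E
```

```text
clock: 2.1
ee_pos: [0.4444, -0.0765, 0.1009]
eef_rot: [2.222, 2.22, 0.0]
contact_force: [0.8, -0.5, 1.0]
gripper_width: -0.0001
grip_force: 0.0
[ 0.44476665 -0.07648874  0.10124783]
green 2104 [239.2 129.9] [ 0.4345 -0.0204  0.063 ]
green 8015 [378.3 189.1] [ 0.5138 -0.0541  0.063 ]
blue 1505 [260.7 223.1] [ 0.4463 -0.0751  0.063 ]
```

View pics/w1.png

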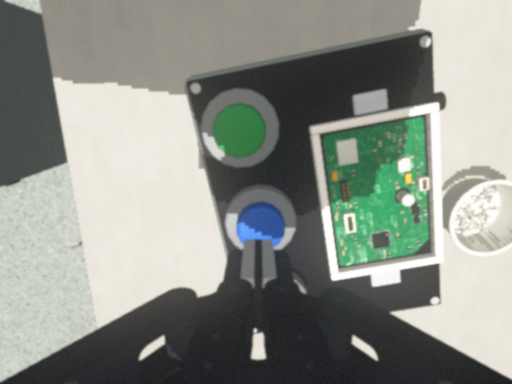

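The closed fingertips are over the blue key, which shows at (260,223). Green is at (239,130) and the board nest is clear to the right. Pressing blue.

```bash
python3 -m pendant '{"translation":[[0,0,20],[0,0,34],[0,0,40],[0,0,44],[0,0,46],[0,0,46],[0,0,46],[0,0,46]],"angular":[[0,0,0],[0,0,0],[0,0,0],[0,0,0],[0,0,0],[0,0,0],[0,0,0],[0,0,0]],"jaw":[0,0,0,0,0,0,0,0]}'
```

```text
clock: 3.15
ee_pos: [0.444, -0.0763, 0.0558]
eef_rot: [2.222, 2.22, 0.0]
contact_force: [-6.4, 2.4, 17.6]
gripper_width: -0.0
grip_force: 8.8
```

Blue is bottomed, at 17.6 N. Lifting off and moving above the bar at about (0.465, -0.411).

```bash
python3 -m pendant '{"translation":[[0,0,-20],[0,0,-60],[0,0,-90],[-60,4,-90],[-120,8,-90],[-180,12,-90],[-240,16,-90],[-270,20,-90]],"angular":[[0,0,0],[0,0,0],[0,0,0],[0,0,0],[0,0,0],[0,0,0],[0,0,0],[0,0,0]],"jaw":[0,0,0,0,0,0,0,0]}'
python3 -m pendant '{"translation":[[0,0,0],[0,0,0]],"angular":[[0,0,0],[0,0,0]],"jaw":[0,0]}'
python3 - <<'E'
from h import *
im=get_image("wrist");c=calibration("wrist");s=readout.read_state();print(s["ee_pos"],s["q"].round(2))
cv2.imwrite("pics/w2.png",im[:,:,::-1])
for a,p in blobs(im,(0,0,200),(180,60,255),100): print(a,p.round(1),ray(c,p,.041).round(4))
E
```

```text
clock: 4.15
ee_pos: [0.4638, -0.3498, 0.1445]
eef_rot: [2.224, 2.216, -0.0]
contact_force: [0.1, 0.2, 0.4]
gripper_width: -0.0006
grip_force: 0.0
clock: 4.4
ee_pos: [0.4636, -0.3459, 0.1442]
eef_rot: [-2.222, -2.22, -0.0]
contact_force: [-0.9, -0.4, -0.7]
gripper_width: 0.0002
grip_force: 0.0
[ 0.46356738 -0.34554468  0.1442869 ] [-0.64  0.32 -0.24  1.01  0.    0.93]
```

View pics/w2.png

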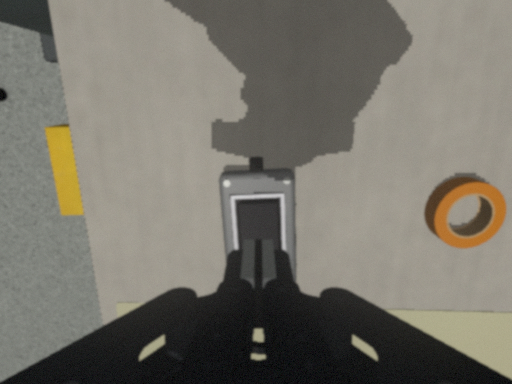

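The box is centred on the fingers at column 258, with its cable end at row 168. The bar is under the fingers, further -y. Moving over it and then down.

```bash
python3 -m pendant '{"translation":[[-35,1,0],[-66,1,20],[-66,1,50],[-66,1,80],[-66,1,94],[-66,1,100],[-66,1,105],[-66,1,108]],"angular":[[0,0,0],[0,0,0],[0,0,0],[0,0,0],[0,0,0],[0,0,0],[0,0,0],[0,0,0]],"jaw":[0,0,0,0,0,0,0,0]}'
```

```text
clock: 5.45
ee_pos: [0.4653, -0.4132, 0.0373]
eef_rot: [2.221, 2.219, -0.001]
contact_force: [-1.3, -1.9, 2.3]
gripper_width: 0.0
grip_force: 1.1
```

```bash
python3 -m pendant '{"translation":[[0,0,1.5],[0,0,3],[0,0,3],[0,0,3]],"angular":[[0,0,0],[0,0,0],[0,0,0],[0,0,0]],"jaw":[0,0,0,0]}'
```

```text
clock: 5.95
ee_pos: [0.4653, -0.4131, 0.0338]
eef_rot: [2.222, 2.219, 0.0]
contact_force: [1.2, -3.6, 3.9]
gripper_width: 0.0001
grip_force: 2.0
```

```bash
python3 -m pendant '{"translation":[[0,0,1],[0,0,2],[0,0,3],[0,0,3]],"angular":[[0,0,0],[0,0,0],[0,0,0],[0,0,0]],"jaw":[0,0,0,0]}'
```

```text
clock: 6.45
ee_pos: [0.4654, -0.4133, 0.0328]
eef_rot: [2.221, 2.218, -0.0]
contact_force: [-3.8, -1.6, 19.7]
gripper_width: -0.0004
grip_force: 9.6
```

The rocker has met its stop: force rose to 19.7 N at 32.8 mm. Lifting off and checking it.

```bash
python3 -m pendant '{"translation":[[0,0,-20],[0,0,-60],[0,0,-107],[60,-5,-107],[120,-10,-107],[180,-15,-107],[240,-20,-107],[300,-25,-107]],"angular":[[0,0,0],[0,0,0],[0,0,0],[0,0,0],[0,0,0],[0,0,0],[0,0,0],[0,0,0]],"jaw":[0,0,0,0,0,0,0,0]}'
python3 - <<'E'
from h import *
im=get_image("scene");t=get_image("top");print(readout.read_state()["ee_pos"])
a=cv2.resize(im[155:200,300:360,::-1],(400,300));b=cv2.resize(t[218:263,293:353,::-1],(400,300))
cv2.imwrite("pics/r2.png",np.hstack([b,a]))
E
```

```text
clock: 7.45
ee_pos: [0.4383, -0.1096, 0.1365]
eef_rot: [-2.22, -2.218, -0.0]
contact_force: [1.2, 0.1, 0.3]
gripper_width: -0.0002
grip_force: 0.0
[ 0.4371994  -0.10656244  0.13624644]
```

View pics/r2.png

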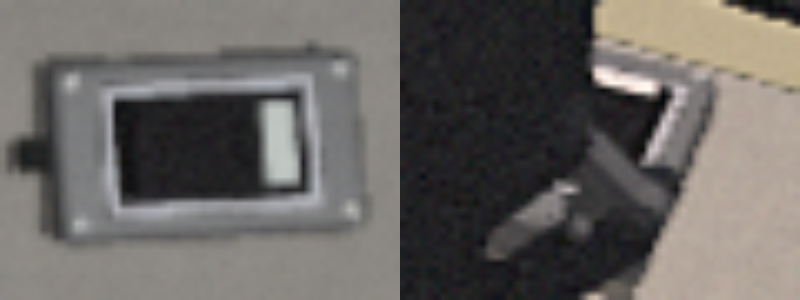

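In the scene crop the bar, at (625,80), now lies down by the frame, so the rocker is ON. On to the green key.

```bash
python3 -m pendant '{"translation":[[40,-1,0],[85,-2,0],[85,-2,15],[85,-2,35],[85,-2,35],[85,-2,35]],"angular":[[0,0,0],[0,0,0],[0,0,0],[0,0,0],[0,0,0],[0,0,0]],"jaw":[0,0,0,0,0,0]}'
```

```text
clock: 8.3
ee_pos: [0.4378, -0.028, 0.1023]
eef_rot: [-2.223, -2.219, 0.001]
contact_force: [-0.4, -0.6, 0.5]
gripper_width: 0.0
grip_force: 0.0
```

Correct by 7.5 mm in y and -4 mm in x, then press 46 mm down and hold.

```bash
python3 -m pendant '{"translation":[[7.5,-4,0],[7.5,-4,20],[7.5,-4,34],[7.5,-4,40],[7.5,-4,44],[7.5,-4,47],[7.5,-4,47],[7.5,-4,47]],"angular":[[0,0,0],[0,0,0],[0,0,0],[0,0,0],[0,0,0],[0,0,0],[0,0,0],[0,0,0]],"jaw":[0,0,0,0,0,0,0,0]}'
for i in 1 2; do :; done
python3 -m pendant '{"translation":[[0,0,0],[0,0,0],[0,0,0],[0,0,0],[0,0,0],[0,0,0],[0,0,0],[0,0,0]],"angular":[[0,0,0],[0,0,0],[0,0,0],[0,0,0],[0,0,0],[0,0,0],[0,0,0],[0,0,0]],"jaw":[0,0,0,0,0,0,0,0]}'
python3 -m pendant '{"translation":[[0,0,0],[0,0,0],[0,0,0],[0,0,0],[0,0,0],[0,0,0],[0,0,0],[0,0,0]],"angular":[[0,0,0],[0,0,0],[0,0,0],[0,0,0],[0,0,0],[0,0,0],[0,0,0],[0,0,0]],"jaw":[0,0,0,0,0,0,0,0]}'
```

```text
clock: 9.3
ee_pos: [0.4337, -0.0198, 0.056]
eef_rot: [-2.222, -2.22, 0.0]
contact_force: [-5.3, 0.7, 10.4]
gripper_width: 0.0
grip_force: 4.8
clock: 10.3
ee_pos: [0.4337, -0.0198, 0.056]
eef_rot: [-2.222, -2.22, 0.0]
contact_force: [-6.3, 0.5, 8.5]
gripper_width: 0.0002
grip_force: 4.8
clock: 11.3
ee_pos: [0.4337, -0.0198, 0.056]
eef_rot: [-2.222, -2.22, 0.0]
contact_force: [-5.6, 0.4, 9.4]
gripper_width: 0.0001
grip_force: 4.8
```

Green was held fully down for 2 s. Releasing it.

```bash
python3 -m pendant '{"translation":[[0,0,-20],[0,0,-60],[0,0,-100],[0,0,-120],[0,0,-120],[0,0,-120],[0,0,-120],[0,0,-120]],"angular":[[0,0,0],[0,0,0],[0,0,0],[0,0,0],[0,0,0],[0,0,0],[0,0,0],[0,0,0]],"jaw":[0,0,0,0,0,0,0,0]}' && python3 -c "
from workcell import ticket;print(ticket.finish_job())"
```

```text
clock: 12.3
ee_pos: [0.4335, -0.0199, 0.1745]
eef_rot: [-2.222, -2.219, 0.002]
contact_force: [0.2, -0.2, -0.7]
gripper_width: 0.0003
grip_force: 0.0
the job is handed in; nothing more can be done
None
```

I pressed and released blue, pushed the rocker to its ON stop, held green fully down for 2 s and released it, and handed the job in at about 12 s; red, the board, the cup and the tape were not touched, and no verdict was returned.

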